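# Unclip the spent ink cartridge

## Task

One of the three piston cartridges in the ink station is spent: its plunger is pushed fully in. Pinch its two side buttons together to unclip it, lift it straight out and lay it gently, flat and right way up, on the floor of the wooden empties tray, then let go. Leave the other two cartridges, their plungers and everything else on the table as they are.

Things in the scene. Friction and masses are not known exactly. Their poses are not given: they have to be found in the camera images.
- station: the ink station, fixed: a dark steel base plate 200 x 360 x 10 mm with three bays side by side along its y, 110 mm apart; in each a cartridge is clipped, lying along the station's x axis. Origin: on the table, under the centre of the middle bay. Grey catches beside each cartridge's buttons reach 25.5 mm above the table; the grey bar behind the noses (-x edge) 28 mm.
- tray: wooden empties tray, fixed, 240 (its x) x 160 (its y) x 30 mm high, walls 4 mm, open on top. Origin: centre of its underside; inner floor 4 mm above it.
- cart_a_grip (a point): piston cartridge a, one of three alike (the bays they are in change): black barrel, diameter 32, on a white sled; body 110 mm along its x, nose 15 mm at -x, plunger at +x; about 0.2 kg. This point: midway between its two side buttons, 42 mm above its underside: 52 mm above the table in the bay, 46 mm when lying in the tray. z up, y across. Barrel top: 48 mm, button tops: 58 mm above the underside.
- cart_a_left (a joint): travel of cart_a's +y button, a grey ribbed plate at mid-length, 32 long and 32 high, centred at the height of the grip point; the two are 60 mm apart over their outer faces, 46 when both are pinched in. 0 out (hooked), 0.007 m fully in; sprung, 2 N to start, 5.5 N at the stop. Its lug hooks under the station's catch until it is 5 mm in
- cart_a_right (a joint): the same for cart_a's -y button; both must be held fully in for the cartridge to lift straight up out of its bay, where it has about 1.5 mm of play
- cart_a_plunger (a joint): how far cart_a's plunger is pulled out: 0 to 0.002 pushed fully in (spent), at most 0.045 m; cartridges with ink in them stand at 0.02 m or more; held by friction (3 N)
- cart_a_thumb (a point): centre of the outer face of the thumb disc (diameter 28) on cart_a's plunger; 66 mm from the middle of the cartridge along its x when pushed fully in
- cart_b_grip (a point): piston cartridge b, one of three alike (the bays they are in change): black barrel, diameter 32, on a white sled; body 110 mm along its x, nose 15 mm at -x, plunger at +x; about 0.2 kg. This point: midway between its two side buttons, 42 mm above its underside: 52 mm above the table in the bay, 46 mm when lying in the tray. z up, y across. Barrel top: 48 mm, button tops: 58 mm above the underside.
- cart_b_left (a joint): travel of cart_b's +y button, a grey ribbed plate at mid-length, 32 long and 32 high, centred at the height of the grip point; the two are 60 mm apart over their outer faces, 46 when both are pinched in. 0 out (hooked), 0.007 m fully in; sprung, 2 N to start, 5.5 N at the stop. Its lug hooks under the station's catch until it is 5 mm in
- cart_b_right (a joint): the same for cart_b's -y button; both must be held fully in for the cartridge to lift straight up out of its bay, where it has about 1.5 mm of play
- cart_b_plunger (a joint): how far cart_b's plunger is pulled out: 0 to 0.002 pushed fully in (spent), at most 0.045 m; cartridges with ink in them stand at 0.02 m or more; held by friction (3 N)
- cart_b_thumb (a point): centre of the outer face of the thumb disc (diameter 28) on cart_b's plunger; 66 mm from the middle of the cartridge along its x when pushed fully in
- cart_c_grip (a point): piston cartridge c, one of three alike (the bays they are in change): black barrel, diameter 32, on a white sled; body 110 mm along its x, nose 15 mm at -x, plunger at +x; about 0.2 kg. This point: midway between its two side buttons, 42 mm above its underside: 52 mm above the table in the bay, 46 mm when lying in the tray. z up, y across. Barrel top: 48 mm, button tops: 58 mm above the underside.
- cart_c_left (a joint): travel of cart_c's +y button, a grey ribbed plate at mid-length, 32 long and 32 high, centred at the height of the grip point; the two are 60 mm apart over their outer faces, 46 when both are pinched in. 0 out (hooked), 0.007 m fully in; sprung, 2 N to start, 5.5 N at the stop. Its lug hooks under the station's catch until it is 5 mm in
- cart_c_right (a joint): the same for cart_c's -y button; both must be held fully in for the cartridge to lift straight up out of its bay, where it has about 1.5 mm of play
- cart_c_plunger (a joint): how far cart_c's plunger is pulled out: 0 to 0.002 pushed fully in (spent), at most 0.045 m; cartridges with ink in them stand at 0.02 m or more; held by friction (3 N)
- cart_c_thumb (a point): centre of the outer face of the thumb disc (diameter 28) on cart_c's plunger; 66 mm from the middle of the cartridge along its x when pushed fully in
- paperweight: steel bar paperweight 160 x 22 x 16 mm, lying beyond the tray; origin at the centre of its underside; to be left alone
- seal: marble seal block 60 x 26 x 26 mm, lying on the robot's side of the tray; origin at the centre of its underside; to be left alone
- ink_bowl: small white bowl, diameter 68, 32 tall, just beyond the station; origin at the centre of its underside; to be left alone
- brush: writing brush 180 mm long, 12 thick, lying on the robot's side of the station; origin at mid-length; to be left alone
Mind the look-alikes: they are no part of the job. What is shaped like the part that bears cart_b_grip but red is not meant.

How it is judged:
By the outcome, as a careful person would: the job done as asked, in the order asked, and still so for the second after the job is handed in, with the robot touching nothing.
It also fails if it takes over 40 s, if anything falls off the work surface, if the arm or the gripper's body presses on something with over 40 N, if the wrist force passes 120 N, or if a joint passes its speed limit or range.

## Robot

A 6-joint arm with a two-finger parallel gripper is mounted at the origin on the work surface. World frame = base frame: x ahead of the robot, y to its left, z up, the work surface at z = 0. Lengths are in m, angles in degrees, forces in N, time in s.
With the tool pointing down it reaches from about 0.375 to 0.9 m from the base axis. Payload 3.1 kg.
Tool frame: the origin (TCP) lies at the very end of the fingers, on their centre line; the grasp point (between the pads) lies 19 mm behind it; z points along the fingers, y is the line along which they close (so a half turn about z gives the same grasp; the last joint's range is limited). The gripper opens to 87 mm and grips with 3 to 60 N. Pads are 19 mm wide; open, the fingers measure 117 mm over their backs; the gripper's body (75 mm by 190 mm) begins 51 mm behind the grasp point.
Start: joints at [-80.472, 30.224, 82.088, -0, 67.689, -10.227], TCP at [0.211, -0.588, 0.223] pointing down, gripper open.
Joint ranges: [-176.69, 176.69], [-43.24, 126.21], [12.49, 139.97], [-82, 262], [0, 151.66], [-163.58, 163.58]. Speed limits (degrees/s): [159.86, 159.86, 180, 180, 180, 180].

## Interface

Orientations are given as a 3x3 rotation matrix whose columns are the frame's x, y, z axes.
In Python, from rig import * gives the robot as it stands.
- The arm moves only by the tool jog_arm, never from a script. Its arguments are lists of equal length, an entry for each row: "delta_pos": the shift along the world's x, y, z in cm, a list of three; "turn": the turn about the world's z in degrees; "grip": the closure, from 0 (fully open) to 1 (shut). In form: {"delta_pos": [[x, y, z], ...], "turn": [turn, ...], "grip": [grip, ...]}. A call has 1 to 12 rows; each row is the pose to reach, as a shift and turn from the pose commanded when the call began; what a row does not reach only later rows make up. A row lasts 1/8 s, in which the tool goes at most 62.5 mm and 10.7 degrees, less where a joint would pass 70% of its speed; a pose out of reach is approached as far as the arm can. A call with a gripper value outside its range is refused whole. The fingers move at their own pace and stop on an object; the grip force is fixed at half the most. Time passes only in rows, so rows that repeat a pose let the fingers close. It gives the time, the measured TCP pose, the force, the opening and the grip force at its end, in the units of the state.
- read_state(): the state, without advancing time (a new reading comes with each control period).
- capture(name): name is "side" or "top" or "wrist"; returns a dict with "color" (420x560x3 uint8, blue, green, red), "fovy" (degrees; the focal length in pixels is half the picture's height over the tangent of half this angle, whatever the lens; pixels are square), "cx", "cy" (the principal point, pixels), "camera_from_world" (4x4, takes a point from world to camera coordinates). Camera axes: x right, y up, looking along -z (the intrinsics and any distortion apply to the point x, -y, -z); pixel columns grow to the right and rows downward; lengths in m; the calibration is good to about 2 mm. A picture is of the moment at which its call begins. There is no depth.
- hand_in(): hands the job in; it is judged then, once.
The state is a dict: "time_s": time; "joint_positions": joint angles; "qvel": joint speeds; "tau": joint torques, N m; "position": TCP position; "tcp_rot": TCP orientation; "force": force on the tool from outside, world axes, zero at the start; "moment": the same for the moment, N m; "opening": opening from 0.0 (shut) to 1.0 (fully open); "grasp_force": force on a finger pad.
Only numpy, scipy, OpenCV 4.12 (cv2) and the standard library are available. Lean on these libraries where they do the work, as an engineer would, in place of code of your own. Each camera call takes 0.05 s, during which the arm holds its last target. There are 200 camera calls.

## Working session

There is one attempt and no reset: what is moved stays moved. The work goes in short steps, Python scripts to look and compute and a tool call to move; the robot and the scene stay as the last step left them, time stands still between calls to the robot, and variables do not carry over. Pictures are saved under pics/ and viewed, at most 10 in all, crops included, and the job is handed in when it is done.

Besides the shell and the picture viewer there is one more tool, called as name(argument=value, ...), one argument or row to a line, values as JSON. jog_arm: Moves the arm, as the interface text tells. Its arguments: {"type":"object","properties":{"delta_pos":{"type":"array"},"turn":{"type":"array"},"grip":{"type":"array"}},"required":["delta_pos","turn","grip"]}

```bash
ls; mkdir -p pics
python3 - <<'E'
from rig import *
import cv2,pickle
for n in ("top","side"):
    d=capture(n); cv2.imwrite(f"pics/{n}0.png",d["color"]); pickle.dump(d,open(f"pics/{n}0.pkl","wb"))
    print(n,{k:v for k,v in d.items() if k!="color"})
s=read_state(); print(s["time_s"],s["position"],s["tcp_rot"],s["opening"])
E
```

```text
pics
top {'fovy': 57.82974140368555, 'cx': 279.0327071673484, 'cy': 206.26597560955085, 'camera_from_world': array([[ 0.02575769, -0.99947667, -0.01956846, -0.0176536 ],
       [ 0.99807018,  0.0246052 ,  0.05701319, -0.50800045],
       [-0.05650187, -0.02099922,  0.99818163, -0.93803856],
       [ 0.        ,  0.        ,  0.        ,  1.        ]])}
side {'fovy': 49.72723275262267, 'cx': 278.63393598400665, 'cy': 205.12335918943515, 'camera_from_world': array([[-0.88740671, -0.46062117, -0.01837026,  0.47330695],
       [ 0.22878255, -0.47465554,  0.84991803, -0.20290188],
       [-0.40020978,  0.75002017,  0.5265946 , -0.92405451],
       [ 0.        ,  0.        ,  0.        ,  1.        ]])}
0.1 [ 0.21115543 -0.58756141  0.2216648 ] [[ 9.41151878e-01  3.37983764e-01 -3.43459083e-04]
 [ 3.37983790e-01 -9.41150026e-01  1.89360989e-03]
 [ 3.16762872e-04 -1.89825810e-03 -9.99998148e-01]] 1.0009905684787215
```

View pics/top0.png

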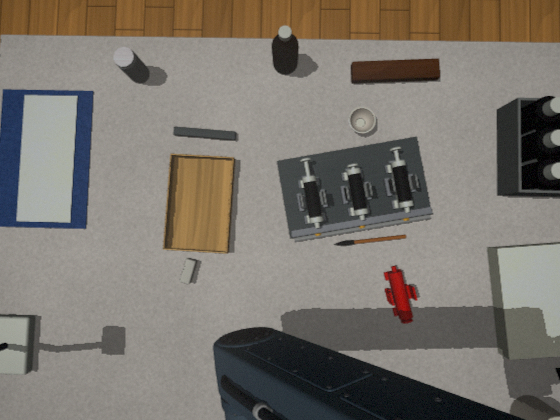

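View pics/side0.png

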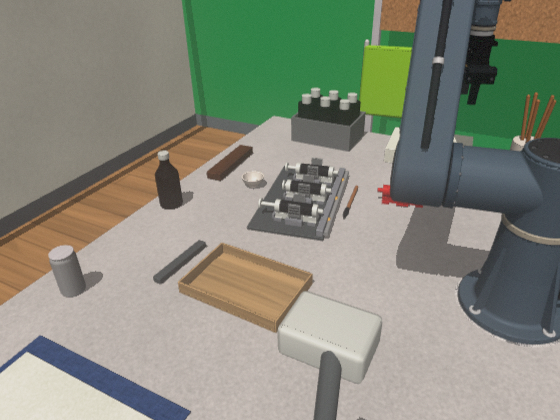

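The top view shows the tray around (200,203) and the station with three cartridges at about (312,195), (358,190) and (402,180). The middle plunger looks shortest. The red look-alike is at (400,295). I'll enlarge the station and tray.

Run:
```python
import cv2
a=cv2.imread("pics/top0.png")
c=cv2.resize(a[125:245,270:440],None,fx=4.7,fy=4.7,interpolation=cv2.INTER_CUBIC)
for i in range(270,440,20): cv2.putText(c,str(i),(int((i+.5-270)*4.7),10),0,.35,(0,255,255)); cv2.line(c,(int((i+.5-270)*4.7),12),(int((i+.5-270)*4.7),18),(0,255,255))
for i in range(140,245,20): cv2.putText(c,str(i),(0,int((i+.5-125)*4.7)),0,.35,(0,255,255));cv2.line(c,(24,int((i+.5-125)*4.7)),(32,int((i+.5-125)*4.7)),(0,255,255))
cv2.imwrite("pics/crop1.png",c)
```

```text
(no output)
```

View pics/crop1.png

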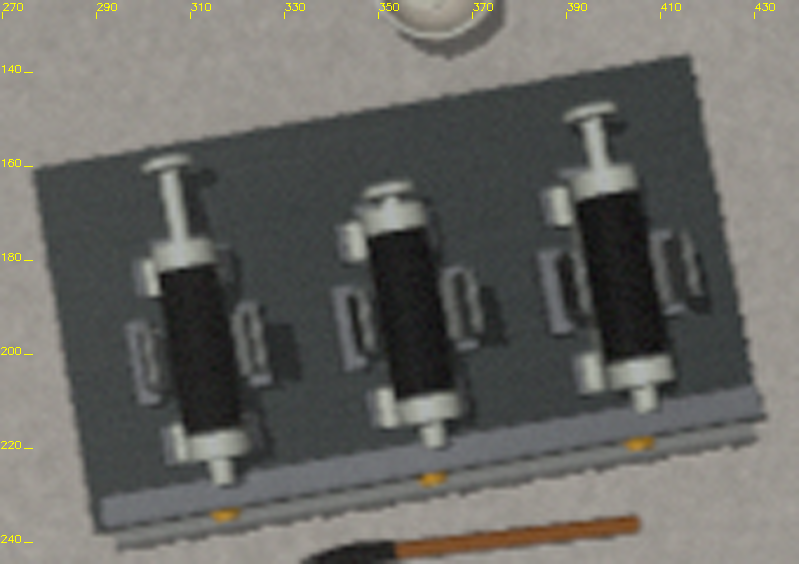

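The middle cartridge's thumb disc at (352,165) sits right against its collar, so it is the spent one. The outer two plungers are out. Next I'll measure the station, the middle cartridge and the tray.

```bash
cat > h.py <<'E'
import numpy as np,cv2,pickle
def back(d,uv,z):
    f=210/np.tan(np.radians(d["fovy"]/2)); T=d["camera_from_world"]; R,t=T[:3,:3],T[:3,3]
    uv=np.atleast_2d(uv).astype(float); zz=np.broadcast_to(z,len(uv))
    r=np.c_[(uv[:,0]-d["cx"])/f,-(uv[:,1]-d["cy"])/f,-np.ones(len(uv))]@R
    c=-R.T@t
    return c+r*((zz-c[2])/r[:,2])[:,None]
E
python3 - <<'E'
from h import *
np.set_printoptions(precision=4,suppress=True)
d=pickle.load(open("pics/top0.pkl","rb")); im=d["color"]
C=lambda p:np.array(p)/4.7+[269.5,124.5]
P=back(d,C([(33,170),(690,55),(97,533)]),[.01,.01,.0]); print("plate",P,np.linalg.norm(P[1]-P[0]),np.linalg.norm(P[2]-P[0]))
B=back(d,C([(370,230),(428,225),(455,390),(395,400)]),.058); print("barrel",B.mean(0))
E=back(d,C([(390,200),(435,420)]),.05); print("ends",E,E.mean(0),np.linalg.norm(E[1]-E[0]),np.degrees(np.arctan2(*(E[0]-E[1])[1::-1])))
b=back(d,C([(346,330),(472,308)]),.06);print("buttons",b,b.mean(0),np.linalg.norm(b[1]-b[0]))
e=P[0]-P[1]; print("plate y dir yaw",np.degrees(np.arctan2(-e[0],e[1])))
c=back(d,C([(167,162),(386,188),(590,108)]),.048); print("thumbs",c)
hsv=cv2.cvtColor(im,cv2.COLOR_BGR2HSV); m=cv2.inRange(hsv,(8,70,60),(25,255,255)); m[:120]=0;m[:,:140]=0;m[:,255:]=0
k=max(cv2.findContours(m,0,2)[0],key=cv2.contourArea); r=cv2.minAreaRect(k); q=cv2.boxPoints(r); print(q)
T=back(d,q,.03); print("tray",T,T.mean(0),[np.linalg.norm(T[i]-T[i-1]) for i in range(4)])
for i in range(4):
    v=T[i]-T[i-1]; print(np.degrees(np.arctan2(v[1],v[0])))
print("others",back(d,[(189,270),(205,133),(362,121)],.02))
E
```

```text
plate [[ 0.6241  0.0046  0.01  ]
 [ 0.6942 -0.3468  0.01  ]
 [ 0.4297 -0.0347  0.    ]] 0.3583128856920514 0.1985862259565455
barrel [ 0.5477 -0.1912  0.058 ]
ends [[ 0.6055 -0.1806  0.05  ]
 [ 0.4929 -0.2051  0.05  ]] [ 0.5492 -0.1929  0.05  ] 0.11521383231951506 12.299782137467254
buttons [[ 0.537  -0.1577  0.06  ]
 [ 0.5497 -0.221   0.06  ]] [ 0.5434 -0.1894  0.06  ] 0.06464835977531853
plate y dir yaw 11.291222145622667
thumbs [[ 0.623  -0.0658  0.048 ]
 [ 0.612  -0.1788  0.048 ]
 [ 0.6559 -0.2829  0.048 ]]
[[162.4213 249.1015]
 [169.335  152.3097]
 [234.8578 156.9899]
 [227.9442 253.7817]]
tray [[0.3947 0.2792 0.03  ]
 [0.6356 0.2723 0.03  ]
 [0.6274 0.1079 0.03  ]
 [0.3876 0.1171 0.03  ]] [0.5113 0.1941 0.03  ] [np.float64(0.16229322021206605), np.float64(0.24101247386514643), np.float64(0.16463558858128854), np.float64(0.23999591301720768)]
87.5016482843008
-1.6497876016025803
-92.84403118735096
177.7952833919359
others [[ 0.3443  0.214   0.02  ]
 [ 0.6888  0.1869  0.02  ]
 [ 0.7275 -0.2078  0.02  ]]
```

Sizes check out: the plate measures 358×199 mm, the tray 240×163 mm, and the button span is about 62 mm. The cartridge is near (0.546, -0.191) with yaw about 11.3°, so I'll move above it.

jog_arm(
  delta_pos=[
    [4,5,0],
    [8,10,0],
    [12,14.5,0],
    [16,19,0],
    [20,24,-1],
    [24,28.5,-1],
    [28,33,-2],
    [31,37,-2],
    [33,39.2,-2],
    [33.5,39.7,-2],
    [33.5,39.7,-2],
    [33.5,39.7,-2],
  ],
  turn=[-1,-2,-3,-4,-5,-6,-7,-8,-8.5,-8.5,-8.5,-8.5],
  grip=[0,0,0,0,0,0,0,0,0,0,0,0],
)

```text
time_s: 1.6
position: [0.5455, -0.1922, 0.2024]
tcp_rot: [[0.981, 0.194, -0.001], [0.194, -0.981, -0.0], [-0.001, -0.0, -1.0]]
force: [0.2, 1.0, 0.4]
opening: 1.002
grasp_force: 0.0
```

Run:
```python
from rig import *
import cv2,pickle
d=capture("wrist"); cv2.imwrite("pics/wrist1.png",d["color"]); pickle.dump(d,open("pics/wrist1.pkl","wb"))
print({k:v for k,v in d.items() if k!="color"})
s=read_state(); print(s["time_s"],s["position"],s["tcp_rot"],s["opening"],s["joint_positions"],s["force"])
```

```text
{'fovy': 64.4579542894611, 'cx': 281.86033275519685, 'cy': 213.77912412504568, 'camera_from_world': array([[ 1.94024275e-01, -9.80996660e-01, -3.66819714e-04,
        -2.95102630e-01],
       [ 9.48650690e-01,  1.87722001e-01, -2.54602277e-01,
        -4.54488657e-01],
       [ 2.49832843e-01,  4.90510385e-02,  9.67045783e-01,
        -4.97403806e-01],
       [ 0.00000000e+00,  0.00000000e+00,  0.00000000e+00,
         1.00000000e+00]])}
1.65 [ 0.5454925  -0.19233258  0.20250715] [[ 9.81109539e-01  1.93452431e-01 -4.78743294e-04]
 [ 1.93452399e-01 -9.81109656e-01 -1.13505151e-04]
 [-4.91657516e-04  1.87469479e-05 -9.99999879e-01]] 0.9964163708810702 [-3.04754666e+01  2.80145797e+01  9.01223056e+01 -2.21278306e-02
  6.18834586e+01  4.83806322e+01] [ 0.13958685  0.54553319 -0.29540691]
```

View pics/wrist1.png

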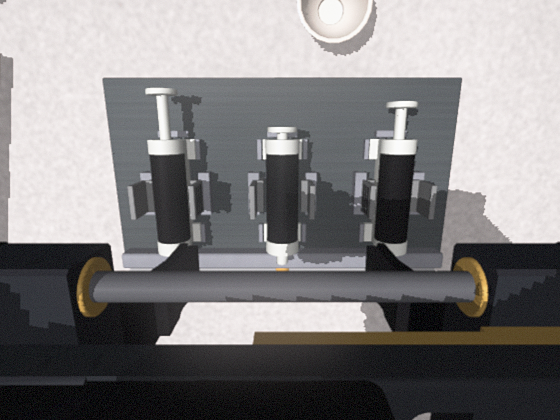

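The wrist view shows the middle cartridge well aligned with the tool. Its barrel spans columns 266–299, its collars rows 139–257, and its buttons columns 249–316. I'll work out the fine offset from those.

Run:
```python
from h import *
np.set_printoptions(precision=4,suppress=True)
d=pickle.load(open("pics/wrist1.pkl","rb"))
th=np.radians(11.15); X=np.array([np.cos(th),np.sin(th),0]);Y=np.array([-np.sin(th),np.cos(th),0]); o=np.array([.5455,-.1923,0])
def pr(n,p,z):
    P=back(d,p,z); print(n,np.c_[(P-o)@X,(P-o)@Y].round(4).tolist())
pr("barrel edges top/bot L,R (z42)",[(266,165),(299,165),(266,235),(299,235)],.042)
pr("thumb axis",[(282.5,130)],.042)
pr("collar ends top z.058",[(282,139),(282,155),(282,243),(282,257)],.056)
pr("plunger disc",[(282,127)],.055)
pr("buttons",[(249,178),(316,178),(249,216),(316,216)],.060)
pr("plate far corners",[(104,79),(461,78)],.01)
g=cv2.cvtColor(d["color"],cv2.COLOR_BGR2GRAY)
for r in (178,190,205,214): print(r,g[r,244:322].tolist())
```

```text
barrel edges top/bot L,R (z42) [[0.032, 0.0147], [0.032, -0.0172], [-0.0392, 0.0155], [-0.0391, -0.0181]]
thumb axis [[0.0648, -0.0012]]
collar ends top z.058 [[0.057, -0.0007], [0.0427, -0.0007], [-0.0428, -0.0008], [-0.0575, -0.0008]]
plunger disc [[0.0675, -0.0007]]
buttons [[0.022, 0.0297], [0.0221, -0.0321], [-0.0142, 0.0305], [-0.0142, -0.033]]
plate far corners [[0.1136, 0.1767], [0.1147, -0.1789]]
178 [103, 106, 105, 116, 159, 175, 178, 178, 177, 179, 178, 178, 176, 179, 149, 101, 80, 80, 80, 74, 76, 79, 61, 45, 47, 51, 51, 52, 49, 53, 48, 52, 53, 52, 54, 55, 58, 55, 56, 55, 54, 51, 52, 48, 52, 54, 52, 49, 41, 48, 43, 48, 45, 41, 54, 68, 69, 72, 70, 69, 77, 90, 147, 180, 174, 174, 176, 175, 179, 172, 178, 174, 132, 77, 65, 64, 70, 95]
190 [101, 98, 100, 100, 123, 158, 172, 171, 166, 157, 100, 57, 69, 88, 100, 103, 102, 98, 99, 83, 66, 69, 57, 42, 44, 48, 51, 46, 48, 48, 50, 48, 49, 53, 55, 52, 54, 57, 54, 52, 49, 50, 48, 47, 42, 48, 42, 42, 42, 50, 40, 42, 34, 40, 59, 65, 67, 123, 153, 161, 157, 163, 163, 127, 86, 74, 146, 165, 170, 160, 150, 116, 73, 65, 67, 67, 63, 68]
205 [102, 107, 104, 105, 127, 143, 164, 163, 163, 160, 121, 71, 62, 82, 95, 98, 101, 99, 103, 81, 68, 67, 60, 48, 45, 48, 40, 50, 49, 48, 53, 44, 47, 51, 54, 54, 47, 50, 56, 45, 48, 45, 38, 44, 38, 41, 39, 37, 38, 40, 34, 40, 39, 40, 59, 65, 63, 91, 96, 99, 94, 96, 100, 74, 58, 64, 91, 96, 94, 97, 91, 86, 77, 66, 64, 66, 69, 66]
214 [104, 103, 102, 101, 104, 118, 152, 162, 158, 162, 128, 77, 91, 138, 156, 131, 110, 103, 99, 97, 102, 107, 77, 46, 42, 42, 43, 44, 49, 52, 52, 53, 46, 50, 54, 50, 44, 54, 53, 47, 45, 45, 45, 36, 43, 40, 41, 44, 44, 41, 35, 39, 40, 43, 64, 67, 71, 66, 66, 67, 68, 88, 99, 86, 70, 76, 91, 97, 98, 98, 81, 72, 71, 63, 64, 67, 67, 65]
```

jog_arm(
  delta_pos=[
    [0,-0.1,-4],
    [0,-0.1,-8],
    [0,-0.1,-11],
    [0,-0.1,-13],
    [0,-0.1,-15],
    [0,-0.1,-16],
    [0,-0.1,-16.8],
    [0,-0.1,-16.8],
    [0,-0.1,-16.8],
  ],
  turn=[0,0,0,0,0,0,0,0,0],
  grip=[0,0,0,0,0,0,0,0,0],
)

```text
time_s: 2.78
position: [0.5467, -0.1925, 0.0352]
tcp_rot: [[0.981, 0.195, 0.001], [0.195, -0.981, -0.001], [0.001, 0.001, -1.0]]
force: [-0.4, -0.5, -0.1]
opening: 1.003
grasp_force: 0.0
```

jog_arm(
  delta_pos=[
    [0,0,0],
    [0,0,0],
    [0,0,0],
    [0,0,0],
    [0,0,0],
    [0,0,0],
    [0,0,0],
    [0,0,0],
  ],
  turn=[0,0,0,0,0,0,0,0],
  grip=[0.2,0.3,0.4,0.5,0.6,0.6,0.6,0.6],
)

```text
time_s: 3.78
position: [0.5464, -0.1921, 0.0351]
tcp_rot: [[0.981, 0.195, 0.0], [0.195, -0.981, -0.0], [0.0, 0.0, -1.0]]
force: [-1.1, 1.2, 6.1]
opening: 0.507
grasp_force: 30.0
```

The grip reads 30 N at an opening of about 44 mm, so both buttons are fully in. I'll lift straight up.

jog_arm(
  delta_pos=[
    [0,0,0.3],
    [0,0,0.7],
    [0,0,1.2],
    [0,0,1.8],
    [0,0,2.5],
    [0,0,3.5],
  ],
  turn=[0,0,0,0,0,0],
  grip=[0.6,0.6,0.6,0.6,0.6,0.6],
)

```text
time_s: 4.53
position: [0.5461, -0.1921, 0.07]
tcp_rot: [[0.981, 0.195, -0.0], [0.195, -0.981, 0.0], [-0.0, -0.0, -1.0]]
force: [-0.7, 0.6, -2.4]
opening: 0.505
grasp_force: 30.0
```

The wrist carries about 2.4 N, which matches the cartridge's weight. I'll raise it and carry it over the tray.

jog_arm(
  delta_pos=[
    [0,0,3],
    [0,0,7],
    [0,2,10],
    [-0.5,6,10],
    [-1,11,10],
    [-1.5,16,10],
    [-2,21,10],
    [-2.5,26,10],
    [-3,31,10],
    [-3.5,35.5,10],
    [-3.5,38,10],
    [-3.5,38.6,10],
  ],
  turn=[0,0,0,-2,-4,-6,-8,-10,-12,-13,-13,-13],
  grip=[0.6,0.6,0.6,0.6,0.6,0.6,0.6,0.6,0.6,0.6,0.6,0.6],
)

```text
time_s: 6.02
position: [0.5109, 0.1953, 0.1701]
tcp_rot: [[1.0, -0.028, 0.001], [-0.028, -1.0, 0.0], [0.001, -0.0, -1.0]]
force: [0.6, -0.4, -1.7]
opening: 0.508
grasp_force: 30.0
```

jog_arm(
  delta_pos=[
    [0,0,0],
    [0,0,-3],
    [0,0,-6],
    [0,0,-8],
    [0,0,-10],
  ],
  turn=[0,0,0,0,0],
  grip=[0.6,0.6,0.6,0.6,0.6],
)

```text
time_s: 6.65
position: [0.5117, 0.1922, 0.0689]
tcp_rot: [[0.999, -0.032, -0.0], [-0.032, -0.999, -0.0], [-0.0, 0.0, -1.0]]
force: [-0.8, -0.4, -2.2]
opening: 0.506
grasp_force: 30.0
```

Run:
```python
from rig import *
import cv2,numpy as np
a=capture("top")["color"];b=capture("side")["color"]
c=np.hstack([cv2.resize(a[100:300,120:440],(400,250)),cv2.resize(b[130:350,150:430],(400,314))[:250]])
cv2.imwrite("pics/chk1.png",c)
s=read_state(); print(s["time_s"],s["position"],s["force"],s["opening"])
```

```text
6.75 [0.5100351  0.19204306 0.06782821] [-0.62253561  0.50299583 -2.06043149] 0.5076850394227487
```

View pics/chk1.png

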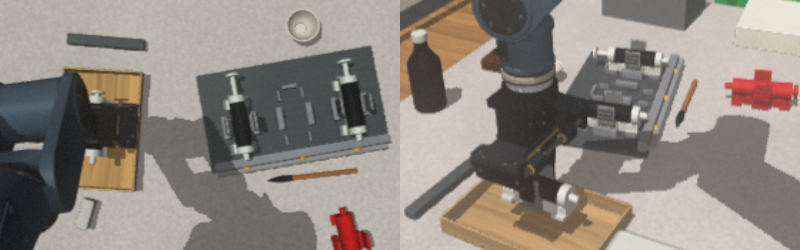

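The middle bay at about (295,110) in the crop is empty and the cartridge hangs level over the tray. Contact should come at a TCP height of about 29 mm, so I'll lower it slowly.

jog_arm(
  delta_pos=[
    [0,0,-1.2],
    [0,0,-2.2],
    [0,0,-2.9],
    [0,0,-3.3],
    [0,0,-3.5],
    [0,0,-3.6],
    [0,0,-3.6],
  ],
  turn=[0,0,0,0,0,0,0],
  grip=[0.6,0.6,0.6,0.6,0.6,0.6,0.6],
)

```text
time_s: 7.62
position: [0.5114, 0.1939, 0.0336]
tcp_rot: [[1.0, -0.03, 0.0], [-0.03, -1.0, 0.0], [0.0, -0.0, -1.0]]
force: [0.3, 0.2, -2.3]
opening: 0.506
grasp_force: 30.0
```

jog_arm(
  delta_pos=[
    [0,0,-0.1],
    [0,0,-0.2],
    [0,0,-0.3],
    [0,0,-0.35],
    [0,0,-0.4],
    [0,0,-0.4],
  ],
  turn=[0,0,0,0,0,0],
  grip=[0.6,0.6,0.6,0.6,0.6,0.6],
)

```text
time_s: 8.38
position: [0.5112, 0.1938, 0.0295]
tcp_rot: [[1.0, -0.03, -0.0], [-0.03, -1.0, -0.0], [-0.0, 0.0, -1.0]]
force: [0.3, 0.1, -2.2]
opening: 0.507
grasp_force: 30.0
```

jog_arm(
  delta_pos=[
    [0,0,-0.05],
    [0,0,-0.1],
    [0,0,-0.1],
  ],
  turn=[0,0,0],
  grip=[0.6,0.6,0.6],
)

```text
time_s: 8.75
position: [0.5113, 0.1938, 0.0291]
tcp_rot: [[1.0, -0.03, 0.0], [-0.03, -1.0, 0.0], [0.0, -0.0, -1.0]]
force: [-1.4, -0.9, 5.1]
opening: 0.507
grasp_force: 30.0
```

The force has turned to +5 N, so the cartridge is on the tray floor. I'll release it and back off straight up.

jog_arm(
  delta_pos=[
    [0,0,0],
    [0,0,0],
    [0,0,0],
    [0,0,0],
    [0,0,0],
    [0,0,0],
    [0,0,0],
    [0,0,0],
  ],
  turn=[0,0,0,0,0,0,0,0],
  grip=[0.45,0.4,0.35,0.3,0.2,0.1,0,0],
)

```text
time_s: 9.75
position: [0.5113, 0.1938, 0.0284]
tcp_rot: [[1.0, -0.031, -0.0], [-0.031, -1.0, 0.0], [-0.0, 0.0, -1.0]]
force: [0.5, 1.0, 0.0]
opening: 0.979
grasp_force: 0.0
```

jog_arm(
  delta_pos=[
    [0,0,0.5],
    [0,0,2],
    [0,0,4.5],
    [0,0,8],
    [0,0,13],
    [0,0,18],
    [-1,-6,20],
    [-2,-12,20],
    [-3,-18,20],
    [-4,-24,20],
    [-4,-30,20],
    [-4,-34,20],
  ],
  turn=[0,0,0,0,0,0,0,0,0,0,0,0],
  grip=[0,0,0,0,0,0,0,0,0,0,0,0],
)

```text
time_s: 11.25
position: [0.4711, -0.1489, 0.2299]
tcp_rot: [[0.999, -0.033, 0.002], [-0.033, -0.999, -0.001], [0.002, 0.001, -1.0]]
force: [0.8, 0.8, 0.3]
opening: 1.002
grasp_force: 0.0
```

Run:
```python
from rig import *
import cv2,numpy as np
a=capture("top")["color"];b=capture("side")["color"]
c=np.hstack([cv2.resize(a[110:290,130:310],(400,400)),cv2.resize(b[130:350,150:370],(400,400))])
cv2.imwrite("pics/chk2.png",c)
s=read_state(); print(s["time_s"],s["position"],s["force"],s["opening"])
```

```text
11.35 [ 0.47202379 -0.15048288  0.22988696] [-0.51934505  0.55862949  0.8665344 ] 1.0006325679471775
```

View pics/chk2.png

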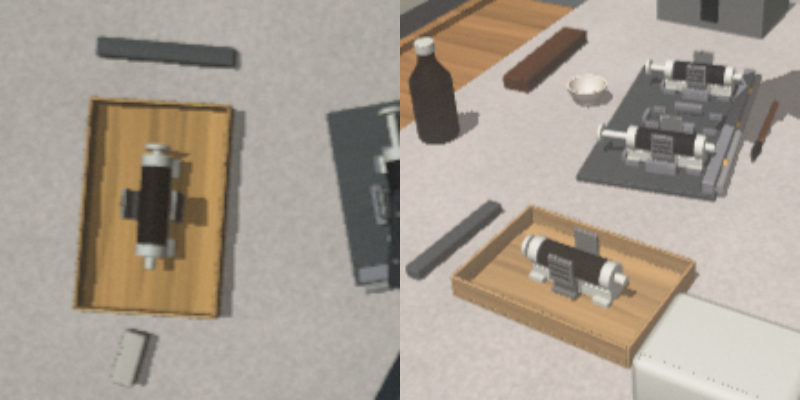

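The cartridge lies upright and flat in the tray centre, at about (155,200) in the crop. The other two cartridges and the loose items look undisturbed.

```bash
python3 -c "
from rig import *
print(hand_in())"
```

```text
the job is handed in; nothing more can be done
None
```

The spent cartridge (middle bay) is unclipped and lying flat and right way up on the tray floor, released; in the last pictures nothing else looked moved, and the job is handed in at about 11 s.

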